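# Feed the inspection slide by one turn of its hand wheel

## Robot

A 6-joint arm with a two-finger parallel gripper is mounted at the origin on a cart in front of the work surface, level with it; the furniture and walls round the work are solid. World frame = base frame: x ahead of the robot, y to its left, z up, the work surface at z = 0. Lengths are in m, angles in rad, forces in N, time in s.
With the tool pointing down it reaches from about 0.225 to 0.875 m from the base axis. Payload 3.4 kg.
Tool frame: the origin (TCP) lies at the very end of the fingers, on their centre line; the grasp point (between the pads) lies 19 mm behind it (grip_depth is the distance from the TCP to the grasp point, in m); x points along the fingers, z is the direction in which the jaws open and shut, and the axes are right-handed (so a half turn about x gives the same grasp; the last joint's range is limited). The gripper opens to 85 mm and grips with 20 to 120 N. Pads are 22 mm wide; open, the fingers measure 114 mm over their backs; the gripper's body (76 mm by 85 mm) begins 54 mm behind the grasp point. The pads swing forward as they close: fully open they stand 13 mm farther back than shut.
Start: joints at [1.06, 0.276, 1.505, -0, 1.361, -0.121], TCP at [0.219, 0.532, 0.231] pointing down, gripper open.
Joint ranges: [-2.89, 2.89], [-0.75, 2.08], [0.22, 2.7], [-1.18, 4.32], [0.11, 2.71], [-2.7, 2.7]. Speed limits (rad/s): [2.57, 2.57, 3.14, 3.14, 3.14, 3.14].

## Interface

Orientations are given as a unit quaternion [w, x, y, z].
In Python, from rig import get_state, get_image, sign_off, grip_depth gives the robot as it stands. The module is installed in compiled form; this text tells all that it offers.
- The arm moves only by the tool arm_command, never from a script. Its argument "series" is a list of rows, each an object with "dp": the shift along the tool's x, y, z scaled (see below), a list of three; "angular": the turn, a rotation vector about the tool's x, y, z scaled (see below), a list of three; "gripper": the finger opening in mm, from 0 to 85.4. A call has exactly 8 rows; each row shifts and turns the pose as measured when the row begins, along the tool's axes as they then stand; what a row does not reach is not made up. The controller multiplies each number of a shift by 0.12 m and each number of a turn by 90 degrees. A row lasts 1/8 s, in which the tool goes at most 62.5 mm and 10.7 degrees, less where a joint would pass 70% of its speed; a pose out of reach is approached as far as the arm can. A call with a number of a shift or a turn outside -1 to 1 is refused whole. A call with a gripper value outside its range is refused whole. The fingers move at their own pace and stop on an object; "grip_force" is the grip in N (left out, the last holds). Time passes only in rows, so rows that do not move let the fingers close, or fill a call up. It gives the time, the measured TCP pose, the force and the opening at its end, in the units of the state.
- get_state(): the state, without advancing time (a new reading comes with each control period).
- get_image(name): name is "side" or "top" or "wrist"; returns a dict with "image" (400x640x3 uint8, blue, green, red), "depth" (400x640 float32, m along the optical axis (not along the pixel's ray), 0 where there is no reading), "mtx" (3x3 intrinsics, pixels), "view" (4x4, takes a point from world to camera coordinates); the wrist camera has in their place "mount" (4x4, takes a point from camera to tool coordinates, whose origin is the TCP and whose axes are the tool frame's). Camera axes: x right, y up, looking along -z (the intrinsics and any distortion apply to the point x, -y, -z); pixel columns grow to the right and rows downward; lengths in m; the calibration is good to about 2 mm. A picture is of the moment at which its call begins: read the wrist's pose just before it.
- sign_off(): hands the job in, once; it reports no verdict.
The state is a dict: "clock": time; "qpos": joint angles; "qd": joint speeds; "effort": joint torques, N m; "position": TCP position; "ee_rot": TCP orientation; "contact_force": force on the tool from outside, world axes, zero at the start; "moment": the same for the moment, N m; "width": finger opening in m.
Only numpy, scipy, OpenCV 4.12 (cv2) and the standard library are available. Lean on these libraries where they do the work, as an engineer would, in place of code of your own. Each camera call takes 0.05 s, during which the arm holds its last target. There are 200 camera calls.

## Task

Push the slide's hand wheel round by its upright handle through exactly one full turn, clockwise seen from above, so that the handle comes back to the white index mark and the slide has fed forward by one pitch; do not run past the mark or turn the wheel backwards. Only push the handle, with the fingertips or the outside of the fingers: do not take it between the fingers. Do not touch the V block on the slide or the pin gauge lying in it, and leave the other things round the slide where they are.

Things in the scene. Friction and masses are not known exactly. Their poses are not given: they have to be found in the camera images.
- wheel (a joint): Flat hand wheel on a vertical axis: solid grey web, steel rim, three low ribs, 113 mm across; rim top 77 mm, hub top 79 mm above the worktop. Rad: 0 at the start (handle at the white mark), grows clockwise seen from above, one turn = 6.28. Turns both ways (-1.5 to 13.5) against about 0.13 N m of friction (3 N at the handle), stays where left, no coasting. Feeds the carriage 10 mm a turn.
- handle_top (a point): Centre of the top of the wheel's upright black handle, 130 mm above the worktop and 42 mm from the wheel axis. The handle is a round, fixed post about 16 mm across (14 mm at its foot, 17 mm near the top), free-standing from about 81 mm to 130 mm above the worktop.
- wheel_centre (a point): Point on the wheel's vertical axis at the height of the rim's top (77 mm above the worktop). The wheel turns about it; nothing but the handle stands above 83 mm within 75 mm of it.
- mark (a point): The white index mark on top of the small grey arm beside the rim, 65 mm from the wheel axis and 82 mm above the worktop; the arm is 12 mm wide and ends 70 mm from the axis. Handle, mark and axis lie in one line when the joint is at 0 or at a full turn. The arm may point any way at the start.
- carriage (a joint): The slide's aluminium carriage, driven by the wheel only: m fed away from the wheel, 0 at the start, 0.010 after one turn of the wheel.
- feed_slide: The grey base of the slide, fixed to the worktop: a plate 96 x 250 mm, 16 mm thick. Its origin is on the worktop under the wheel axis; the slide runs along its +y axis, the plate reaching from y = -55 mm to y = +195 mm. The carriage with the V block (top 78 mm above the worktop) stands at y = 112 mm at the start.
- pin: Steel pin gauge, 14 mm in diameter and 70 mm long, lying loose in the V block on the carriage, across the slide; x is its length, origin at the middle of its underside, 63 mm above the worktop (its top is at 77 mm). It rides along with the carriage.
- loupe: Black stand loupe, 38 mm in diameter, 43 mm high, loose on the worktop beside the slide; origin under its centre.
- load: Silver-white coaxial load, 34 mm across and 32 mm high, loose on the worktop beside the slide; origin under its centre.
- tape: Roll of black tape lying flat, 55 mm across and 19 mm high, loose on the worktop beside the slide; origin under its centre.
- elbow: Metal elbow adapter, 32 x 33 mm and 17 mm high, loose on the worktop beside the slide; origin under its centre.
- vee: Steel V block, 45 x 50 mm and 40 mm high, standing loose on the carriage (origin under its centre, 37.5 mm above the worktop); it carries the pin gauge in its groove and rides with the carriage.
Things that resemble listed ones, but are neither listed nor needed, are in the scene too. Leave any yellow look-alike of the pin alone.

How it is judged:
On the way, in this order (a step that is already met when the one before it is completed fails the run):
1. the wheel has been pushed a quarter turn clockwise (value of joint wheel between 1.5 and 3 rad), for 0.02 s.
2. the wheel has passed half a turn (value of joint wheel between 3.14 and 4.6 rad), for 0.02 s.
3. the wheel has passed three quarters of a turn (value of joint wheel above 4.71 rad), for 0.02 s.
At the end, for the whole second after the job is handed in: The wheel is at rest one full turn (6.28 rad) clockwise from its start, within 0.17 rad (about 10 degrees), its handle back at the mark; the carriage has fed 10 mm (within 1 mm) carrying the V block with it (within 5 mm), with the pin gauge still lying in its groove (value of joint wheel between 6.113 and 6.453 rad and velocity of joint wheel between -0.05 and 0.05 rad/s and value of joint carriage between 0.009 and 0.011 m and y of pin in the frame of feed_slide between 0.117 and 0.127 m and height (world z) of pin between 0.059 and 0.067 m and linear speed of pin below 0.02 m/s and y of vee in the frame of feed_slide between 0.117 and 0.127 m); the robot touches nothing.
It fails at once if the wheel is run past the mark by more than 0.3 rad (17 degrees) (value of joint wheel above 6.583 rad).
It fails at once if the wheel is turned backwards from its start by more than 0.2 rad (11 degrees) (value of joint wheel below -0.2 rad).
It fails at once if the handle is taken between the fingers (its top between the pads) (horizontal distance between the grasp point and handle_top below 0.009 m and height (world z) of the grasp point below 0.146 m).
It fails at once if the pin gauge or its V block is touched by the robot, or lifted (contact force between any of the fingers, the arm and pin above 0.5 N or contact force between any of the fingers, the arm and vee above 0.5 N or height (world z) of pin above 0.075 m or height (world z) of vee above 0.045 m).
It fails at once if the loupe, load, tape roll or elbow adapter is moved by more than 15 mm or lifted (distance of any of loupe, load, tape, elbow from where it was at the start of the episode above 0.015 m).
It also fails if it takes over 64 s, if anything falls off the work surface, if the arm or the gripper's body presses on something with over 40 N, if the wrist force passes 120 N, or if a joint passes its speed limit or range.

## Working session

There is one attempt and no reset: what is moved stays moved. The work goes in short steps, Python scripts to look and compute and a tool call to move; the robot and the scene stay as the last step left them, time stands still between calls to the robot, and variables do not carry over. Pictures are saved under pics/ and viewed, about 8 in all and at most 12, crops included, and the job is handed in when it is done.

Besides the shell and the picture viewer there is one more tool, called after "Emit:" in YAML: its name, and indented under it one key for each argument. arm_command: Moves the arm, as the interface text tells. Its arguments: {"type":"object","properties":{"series":{"type":"array","items":{"type":"object","properties":{"dp":{"type":"array","items":{"type":"number"}},"angular":{"type":"array","items":{"type":"number"}},"gripper":{"type":"number"}}}},"grip_force":{"type":"number"}},"required":["series"]}

```bash
mkdir -p pics; cat > h.py <<'E'
import numpy as np, cv2
from rig import get_state,get_image,sign_off,grip_depth
def ray(d,u,v):
    V=np.array(d["view"]);K=np.array(d["mtx"])
    R=V[:3,:3];c=-R.T@V[:3,3]
    x=np.linalg.solve(K,[u,v,1.0]); return c,R.T@np.array([x[0],-x[1],-x[2]])
def onplane(d,u,v,z):
    c,r=ray(d,u,v); return c+r*(z-c[2])/r[2]
def world(d):
    V=np.array(d["view"]);K=np.array(d["mtx"]);D=d["depth"]
    v,u=np.mgrid[:400,:640]
    P=np.stack([u,v,np.ones_like(u)],-1)@np.linalg.inv(K).T
    P=P*D[...,None]*[1,-1,-1]
    R=V[:3,:3];return (P-V[:3,3])@R
E
python3 - <<'E'
from h import *
s=get_state();print({k:np.round(v,3) for k,v in s.items()},grip_depth)
for n in("top","side"):
    d=get_image(n);cv2.imwrite(f"pics/{n}0.png",d["image"]);print(list(d.keys()),np.round(d["mtx"],1).tolist())
    np.savez(f"{n}0.npz",**{k:v for k,v in d.items()})
E
```

```text
{'clock': np.float64(0.0), 'qpos': array([ 1.06 ,  0.277,  1.506, -0.   ,  1.361, -0.121]), 'qd': array([-0.   ,  0.001,  0.001, -0.002,  0.   ,  0.002]), 'effort': array([-0.0000e+00, -4.1677e+01, -2.4581e+01, -0.0000e+00,  1.1000e-02,
        0.0000e+00]), 'position': array([0.218, 0.531, 0.23 ]), 'ee_rot': array([ 0.587, -0.394,  0.588,  0.393]), 'contact_force': array([ 0.16 , -0.209,  0.76 ]), 'moment': array([-0.004,  0.001,  0.058]), 'width': np.float64(0.086)} 0.0187
['image', 'depth', 'mtx', 'view'] [[476.9, 0.0, 316.8], [0.0, 476.9, 196.8], [0.0, 0.0, 1.0]]
['image', 'depth', 'mtx', 'view'] [[507.1, 0.0, 316.5], [0.0, 507.1, 203.7], [0.0, 0.0, 1.0]]
```

View pics/top0.png

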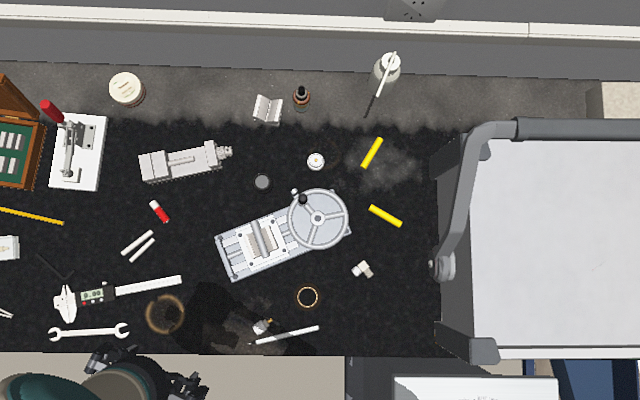

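View pics/side0.png

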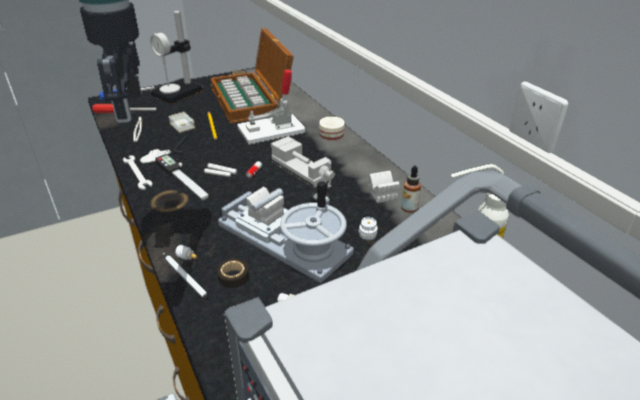

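Top view: the wheel hub is at (317,218), the black handle at (303,199) and the index arm at (294,192). The carriage and V block are to the left at (262,241). Side view: the handle top is at (322,184) and the wheel at (313,224). Next I measure these.

```bash
python3 - <<'E'
from h import *
T=dict(np.load("top0.npz"));S=dict(np.load("side0.npz"))
c,_=ray(T,0,0);print("cam",c, "side",ray(S,0,0)[0])
W=world(T)
g=T["image"].max(2)
# rim: points height 65-84 mm near wheel
p0=onplane(T,318,219,.077);print("p0",p0)
near=np.hypot(*(W[...,:2]-p0[:2]).transpose(2,0,1))<.075
m=(near&(W[...,2]>.068)&(W[...,2]<.09)).astype(np.uint8)
print("rim z",np.median(W[...,2][m>0]))
cs,_=cv2.findContours(m,0,1);k=max(cs,key=cv2.contourArea)
e=cv2.fitEllipse(cv2.convexHull(k));print("ellipse",e)
pc=onplane(T,*e[0],.077);print("centre by ellipse",pc)
# hub dark ring etc: handle
mh=near&(W[...,2]>.115);v,u=np.nonzero(mh);print("handle top",len(u),u.mean(),v.mean(),W[mh].mean(0),W[mh][:,2].max())
dk=near&(g<70);v,u=np.nonzero(dk);print("dark top",len(u),u.min(),u.max(),v.min(),v.max())
WS=world(S)
ms=(np.hypot(*(WS[...,:2]-p0[:2]).transpose(2,0,1))<.075)&(WS[...,2]>.095);v,u=np.nonzero(ms);print("side handle",u.min(),u.max(),v.min(),v.max(),WS[ms].mean(0),WS[ms][:,2].max())
for n,uv in dict(mark=(294.5,191.5)).items(): print(n,onplane(T,*uv,.082))
# plate outline, carriage
for n,a in dict(A=(214,237),B=(232,282)).items(): print(n,onplane(T,*a,.016))
for n,a in dict(loupe=(262,182,.043),load=(316,161,.032),tape=(307,297,.019),elbow=(362,269,.017),pin=(262,241,.077)).items(): print(n,onplane(T,*a))
cr=cv2.resize(T["image"][150:310,200:400],None,fx=4,fy=4,interpolation=2)[:600]
cv2.imwrite("pics/crop.png",cr)
E
```

```text
cam [0.36928393 0.34461372 0.94079251] side [ 0.12777172 -0.28609556  0.6052533 ]
p0 [0.44079834 0.31365513 0.077     ]
rim z 0.07258260619004214
ellipse ((316.90679931640625, 218.2435760498047), (61.303165435791016, 61.353416442871094), 148.96051025390625)
centre by ellipse [0.44213131 0.31566866 0.077     ]
handle top 75 302.05333333333334 197.65333333333334 [0.47281037 0.34358038 0.12708709] 0.1329472325853622
dark top 946 282 354 185 260
side handle 317 326 181 202 [0.4720406  0.33884723 0.11532473] 0.13112359243311034
mark [0.48949129 0.35749868 0.082     ]
A [0.40674202 0.51068513 0.016     ]
B [0.3222027  0.47271795 0.016     ]
loupe [0.51166351 0.42019334 0.043     ]
load [0.55727389 0.31808314 0.032     ]
tape [0.29683024 0.3296229  0.019     ]
elbow [0.35128771 0.22500022 0.017     ]
pin [0.39889816 0.41366939 0.077     ]
```

View pics/crop.png

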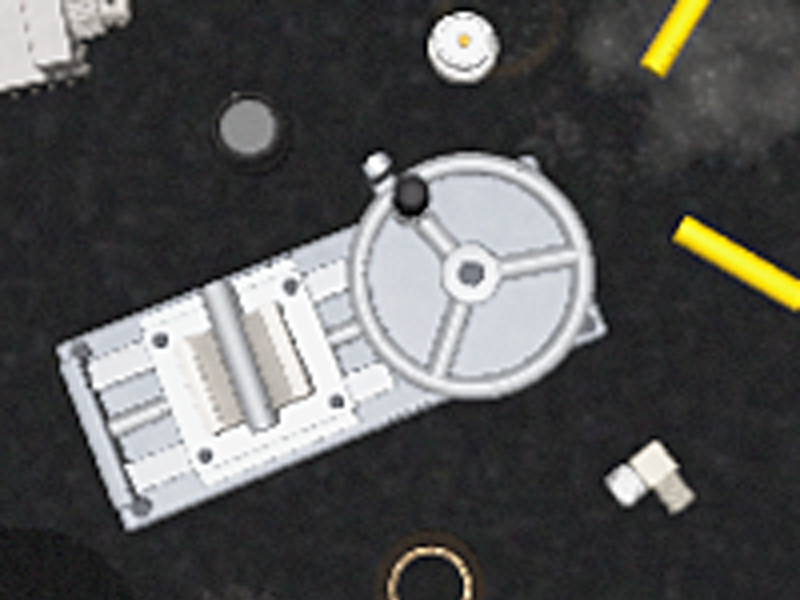

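The measurements agree with the text. The handle is 41 mm from the axis at 42° in world (42 expected), the mark is 63 mm out at 41.5°, and the heights match. Clockwise means the world angle decreases. I'll push with shut fingers, keeping the tool orientation fixed, squared so that a flat face meets the handle at the end.

```bash
cat >> h.py <<'E'
from scipy.spatial.transform import Rotation as Ro
C=np.array([.4421,.3156])
def Rt():
    s=get_state();q=s["ee_rot"];return s,Ro.from_quat([q[1],q[2],q[3],q[0]]).as_matrix()
def pol(a,r=.042): a=np.deg2rad(a);return C+r*np.array([np.cos(a),np.sin(a)])
def status():
    s,R=Rt();p=s["position"];d=p[:2]-C
    print("t %.2f p %s ang %.1f r %.4f F %s w %.3f yawz %.1f"%(s["clock"],np.round(p,4),np.rad2deg(np.arctan2(d[1],d[0])),np.hypot(*d),np.round(s["contact_force"],1),s["width"],np.rad2deg(np.arctan2(R[1,2],R[0,2]))),"xaxis",np.round(R[:,0],3))
def plan(pts):
    s,R=Rt();p=s["position"]
    for t in pts:
        print(np.round(R.T@(np.array(t)-p)/.12,3).tolist());p=np.array(t)
E
python3 - <<'E'
from h import *
status();s,R=Rt();print(R.round(3))
yaw=np.rad2deg(np.arctan2(R[1,2],R[0,2]))
for tgt in (-138,-48,42,132): print(tgt,"turn about world z",(tgt-yaw+180)%360-180, "tool x =", -((tgt-yaw+180)%360-180)/90)
print("xy start",pol(88))
E
```

```text
t 0.10 p [0.2183 0.5315 0.2305] ang 136.0 r 0.3110 F [ 0.  -0.1  0.1] w 0.085 yawz 67.7 xaxis [-0.001 -0.001 -1.   ]
[[-0.001 -0.925  0.38 ]
 [-0.001  0.38   0.925]
 [-1.     0.    -0.002]]
-138 turn about world z 154.33478174116215 tool x = -1.714830908235135
-48 turn about world z -115.66521825883783 tool x = 1.2851690917648648
42 turn about world z -25.665218258837825 tool x = 0.2851690917648647
132 turn about world z 64.33478174116217 tool x = -0.7148309082351353
xy start [0.44356578 0.35757441]
```

Emit:
arm_command:
  series:
    - {"dp": [0,0,0],"angular": [0.072,0,0],"gripper": 0}
    - {"dp": [0,0,0],"angular": [0.072,0,0],"gripper": 0}
    - {"dp": [0,0,0],"angular": [0.072,0,0],"gripper": 0}
    - {"dp": [0,0,0],"angular": [0.072,0,0],"gripper": 0}
    - {"dp": [0,0,0],"angular": [0,0,0],"gripper": 0}
    - {"dp": [0,0,0],"angular": [0,0,0],"gripper": 0}
    - {"dp": [0,0,0],"angular": [0,0,0],"gripper": 0}
    - {"dp": [0,0,0],"angular": [0,0,0],"gripper": 0}

```text
clock: 1.1
position: [0.2173, 0.5297, 0.2273]
ee_rot: [0.66, -0.25, 0.664, 0.247]
contact_force: [-0.4, 0.7, -0.4]
width: -0.0001
```

```bash
python3 - <<'E'
from h import *
status();p=get_state()["position"];g=np.r_[pol(88),.23]
plan([p+(g-p)*i/7 for i in range(1,8)])
E
```

```text
t 1.10 p [0.2173 0.5297 0.2273] ang 136.4 r 0.3105 F [-0.4  0.7 -0.4] w -0.000 yawz 41.2 xaxis [-0.004 -0.007 -1.   ]
[-0.003, -0.332, 0.068]
[-0.003, -0.332, 0.068]
[-0.003, -0.332, 0.068]
[-0.003, -0.332, 0.068]
[-0.003, -0.332, 0.068]
[-0.003, -0.332, 0.068]
[-0.003, -0.332, 0.068]
```

Emit:
arm_command:
  series:
    - {"dp": [-0.003,-0.332,0.068],"angular": [0,0,0],"gripper": 0}
    - {"dp": [-0.003,-0.332,0.068],"angular": [0,0,0],"gripper": 0}
    - {"dp": [-0.003,-0.332,0.068],"angular": [0,0,0],"gripper": 0}
    - {"dp": [-0.003,-0.332,0.068],"angular": [0,0,0],"gripper": 0}
    - {"dp": [-0.003,-0.332,0.068],"angular": [0,0,0],"gripper": 0}
    - {"dp": [-0.003,-0.332,0.068],"angular": [0,0,0],"gripper": 0}
    - {"dp": [-0.003,-0.332,0.068],"angular": [0,0,0],"gripper": 0}
    - {"dp": [0,0,0],"angular": [0,0,0],"gripper": 0}

```text
clock: 2.1
position: [0.4514, 0.354, 0.2305]
ee_rot: [0.66, -0.252, 0.663, 0.249]
contact_force: [0.8, 0.6, 0.1]
width: -0.0004
```

```bash
python3 - <<'E'
from h import *
status();p=get_state()["position"];g=np.r_[pol(88),.13]
plan([p+(g-p)*i/6 for i in range(1,7)])
E
```

```text
t 2.10 p [0.4514 0.354  0.2305] ang 76.3 r 0.0395 F [0.8 0.6 0.1] w -0.000 yawz 41.5 xaxis [-0.002 -0.005 -1.   ]
[0.14, 0.011, -0.004]
[0.14, 0.011, -0.004]
[0.14, 0.011, -0.004]
[0.14, 0.011, -0.004]
[0.14, 0.011, -0.004]
[0.14, 0.011, -0.004]
```

Emit:
arm_command:
  series:
    - {"dp": [0,0.033,-0.012],"angular": [0,0,0],"gripper": 0}
    - {"dp": [0.1,0.033,-0.01],"angular": [0,0,0],"gripper": 0}
    - {"dp": [0.14,0,0],"angular": [0,0,0],"gripper": 0}
    - {"dp": [0.14,0,0],"angular": [0,0,0],"gripper": 0}
    - {"dp": [0.14,0,0],"angular": [0,0,0],"gripper": 0}
    - {"dp": [0.14,0,0],"angular": [0,0,0],"gripper": 0}
    - {"dp": [0.05,0,0],"angular": [0,0,0],"gripper": 0}
    - {"dp": [0,0,0],"angular": [0,0,0],"gripper": 0}

```text
clock: 3.1
position: [0.4333, 0.363, 0.1393]
ee_rot: [0.656, -0.255, 0.663, 0.254]
contact_force: [-0.1, -0.3, 0.6]
width: -0.0003
```

```bash
python3 - <<'E'
from h import *
status();d=get_image("side");w=get_image("wrist")
im=np.hstack([cv2.resize(d["image"][100:300,200:400],(400,400)),cv2.resize(w["image"][:,120:520],(400,400))])
cv2.imwrite("pics/a.png",im)
g=np.r_[pol(88),.095];plan([g])
E
```

```text
t 3.10 p [0.4333 0.363  0.1393] ang 100.5 r 0.0482 F [-0.1 -0.3  0.6] w -0.000 yawz 42.1 xaxis [-0.008 -0.005 -1.   ]
[0.375, -0.088, 0.032]
```

View pics/a.png

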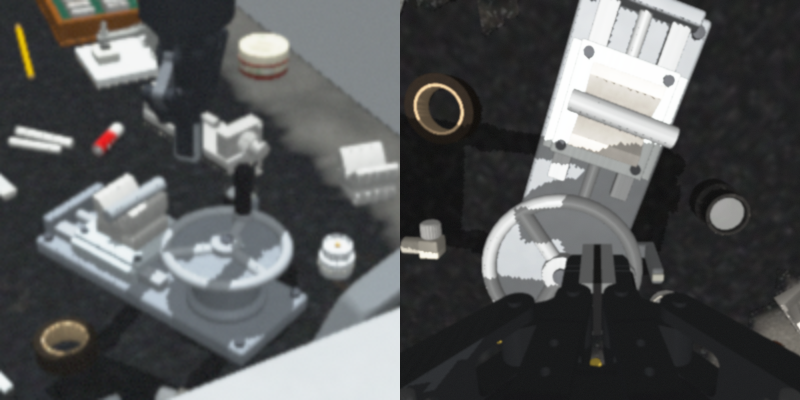

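Left (side view): the fingers stand clear behind the handle, which is at (243,185). Right (wrist view): the V block and pin are well clear. I lower next.

Emit:
arm_command:
  series:
    - {"dp": [0.08,-0.02,0.01],"angular": [0,0,0],"gripper": 0}
    - {"dp": [0.08,-0.02,0.01],"angular": [0,0,0],"gripper": 0}
    - {"dp": [0.08,-0.02,0.01],"angular": [0,0,0],"gripper": 0}
    - {"dp": [0.08,-0.01,0],"angular": [0,0,0],"gripper": 0}
    - {"dp": [0.03,0,0],"angular": [0,0,0],"gripper": 0}
    - {"dp": [0,0,0],"angular": [0,0,0],"gripper": 0}
    - {"dp": [0,0,0],"angular": [0,0,0],"gripper": 0}
    - {"dp": [0,0,0],"angular": [0,0,0],"gripper": 0}

```text
clock: 4.2
position: [0.4437, 0.3591, 0.0962]
ee_rot: [0.658, -0.254, 0.662, 0.254]
contact_force: [0.9, -0.0, -0.5]
width: -0.0003
```

```bash
cat >> h.py <<'E'
def arc(end,n=8,z=.097):
    s,_=Rt();p=s["position"];d=p[:2]-C;a=np.rad2deg(np.arctan2(d[1],d[0]))
    a=end+(a-end)%360
    plan([np.r_[pol(a+(end-a)*i/n),p[2]+(z-p[2])*i/n] for i in range(1,n+1)])
E
python3 - <<'E'
from h import *
status();arc(45)
E
```

```text
t 4.20 p [0.4437 0.3591 0.0962] ang 87.9 r 0.0436 F [ 0.9 -0.  -0.5] w -0.000 yawz 42.1 xaxis [-0.005 -0.003 -1.   ]
[-0.001, -0.033, 0.013]
[-0.001, -0.026, 0.02]
[-0.001, -0.028, 0.018]
[-0.001, -0.029, 0.015]
[-0.001, -0.03, 0.012]
[-0.001, -0.031, 0.009]
[-0.001, -0.032, 0.006]
[-0.001, -0.033, 0.003]
```

Emit:
arm_command:
  series:
    - {"dp": [-0.003,-0.033,0.013],"angular": [0,0,0],"gripper": 0}
    - {"dp": [-0.003,-0.026,0.02],"angular": [0,0,0],"gripper": 0}
    - {"dp": [-0.003,-0.028,0.018],"angular": [0,0,0],"gripper": 0}
    - {"dp": [-0.003,-0.029,0.015],"angular": [0,0,0],"gripper": 0}
    - {"dp": [-0.003,-0.03,0.012],"angular": [0,0,0],"gripper": 0}
    - {"dp": [-0.003,-0.031,0.009],"angular": [0,0,0],"gripper": 0}
    - {"dp": [-0.003,-0.032,0.006],"angular": [0,0,0],"gripper": 0}
    - {"dp": [-0.003,-0.033,0.003],"angular": [0,0,0],"gripper": 0}

```text
clock: 5.2
position: [0.4683, 0.3445, 0.0983]
ee_rot: [0.655, -0.253, 0.666, 0.254]
contact_force: [-4.8, 1.8, 0.2]
width: -0.0
```

```bash
python3 - <<'E'
from h import *
status();arc(0)
E
```

```text
t 5.20 p [0.4683 0.3445 0.0983] ang 47.8 r 0.0390 F [-4.8  1.8  0.2] w -0.000 yawz 42.0 xaxis [-0.015 -0.003 -1.   ]
[0.001, -0.034, 0.026]
[0.001, -0.036, -0.002]
[0.001, -0.036, -0.006]
[0.001, -0.035, -0.01]
[0.001, -0.034, -0.013]
[0.001, -0.033, -0.017]
[0.001, -0.031, -0.02]
[0.001, -0.028, -0.023]
```

Emit:
arm_command:
  series:
    - {"dp": [-0.002,-0.034,0.022],"angular": [0,-0.004,-0.003],"gripper": 0}
    - {"dp": [-0.002,-0.036,0.002],"angular": [0,-0.004,-0.003],"gripper": 0}
    - {"dp": [-0.002,-0.036,-0.006],"angular": [0,0,0],"gripper": 0}
    - {"dp": [-0.002,-0.035,-0.01],"angular": [0,0,0],"gripper": 0}
    - {"dp": [-0.002,-0.034,-0.013],"angular": [0,0,0],"gripper": 0}
    - {"dp": [-0.002,-0.033,-0.017],"angular": [0,0,0],"gripper": 0}
    - {"dp": [-0.002,-0.031,-0.02],"angular": [0,0,0],"gripper": 0}
    - {"dp": [-0.002,-0.028,-0.023],"angular": [0,0,0],"gripper": 0}

```text
clock: 6.2
position: [0.4757, 0.3186, 0.0984]
ee_rot: [0.656, -0.247, 0.666, 0.256]
contact_force: [-4.6, 5.0, -0.9]
width: 0.0001
```

```bash
cat >> h.py <<'E'
def tilt():
    s,R=Rt();a=np.deg2rad(42);z=np.array([np.cos(a),np.sin(a),0]);x=np.array([0,0,-1.]);Rd=np.stack([x,np.cross(z,x),z],1)
    print("ang",np.round(Ro.from_matrix(R.T@Rd).as_rotvec()/(np.pi/2),4).tolist())
E
python3 - <<'E'
from h import *
status();arc(-48);tilt()
E
```

```text
t 6.20 p [0.4757 0.3186 0.0984] ang 5.1 r 0.0338 F [-4.6  5.  -0.9] w 0.000 yawz 41.7 xaxis [-0.018  0.007 -1.   ]
[-0.0, -0.072, 0.029]
[0.001, -0.028, -0.029]
[0.001, -0.024, -0.032]
[0.001, -0.02, -0.035]
[0.001, -0.016, -0.037]
[0.002, -0.012, -0.039]
[0.002, -0.007, -0.04]
[0.002, -0.003, -0.04]
ang [-0.003, -0.0056, -0.011]
```

Radius is creeping in under load, so I check where the handle really is relative to the fingers.

```bash
python3 - <<'E'
from h import *
d=get_image("side");w=get_image("top")
im=np.hstack([cv2.resize(d["image"][140:290,240:390],(400,400),interpolation=2),cv2.resize(w["image"][150:290,250:390],(400,400),interpolation=2)])
cv2.imwrite("pics/b.png",im)
WS=world(d);R=np.hypot(WS[...,0]-C[0],WS[...,1]-C[1])
m=(R<.075)&(WS[...,2]>.09)&(WS[...,2]<.13)
for lo in(.09,.10,.11,.12):
    k=m&(WS[...,2]>lo)&(WS[...,2]<lo+.01);v,u=np.nonzero(k)
    print(lo,len(u),sorted(set(u)), [np.round(WS[k&(np.arange(640)[None]==c)].mean(0),3).tolist() for c in sorted(set(u))][::2])
E
```

```text
0.09 49 [np.int64(324), np.int64(327), np.int64(329), np.int64(330), np.int64(333), np.int64(334), np.int64(335), np.int64(336), np.int64(337), np.int64(338), np.int64(339), np.int64(340), np.int64(341), np.int64(342)] [[0.467, 0.319, 0.1], [0.473, 0.313, 0.1], [0.475, 0.302, 0.096], [0.476, 0.296, 0.096], [0.478, 0.293, 0.094], [0.481, 0.292, 0.095], [0.484, 0.292, 0.095]]
0.1 84 [np.int64(322), np.int64(323), np.int64(324), np.int64(325), np.int64(326), np.int64(327), np.int64(328), np.int64(329), np.int64(330), np.int64(331), np.int64(332), np.int64(333), np.int64(334), np.int64(335), np.int64(336), np.int64(337), np.int64(338), np.int64(339), np.int64(340), np.int64(341), np.int64(342)] [[0.465, 0.323, 0.105], [0.465, 0.315, 0.107], [0.467, 0.313, 0.107], [0.47, 0.311, 0.105], [0.472, 0.307, 0.107], [0.477, 0.31, 0.105], [0.474, 0.298, 0.105], [0.476, 0.294, 0.106], [0.479, 0.292, 0.105], [0.482, 0.292, 0.104], [0.487, 0.293, 0.105]]
0.11 106 [np.int64(322), np.int64(323), np.int64(324), np.int64(325), np.int64(326), np.int64(327), np.int64(328), np.int64(329), np.int64(330), np.
[... 337 characters left out ...]
 0.298, 0.115], [0.476, 0.295, 0.116], [0.479, 0.293, 0.114], [0.482, 0.292, 0.114], [0.485, 0.291, 0.117]]
0.12 135 [np.int64(322), np.int64(323), np.int64(324), np.int64(325), np.int64(326), np.int64(327), np.int64(328), np.int64(329), np.int64(330), np.int64(331), np.int64(332), np.int64(333), np.int64(334), np.int64(335), np.int64(336), np.int64(337), np.int64(338), np.int64(339), np.int64(340), np.int64(341), np.int64(342), np.int64(343)] [[0.465, 0.323, 0.124], [0.464, 0.314, 0.125], [0.466, 0.312, 0.125], [0.468, 0.308, 0.125], [0.471, 0.306, 0.125], [0.476, 0.309, 0.125], [0.476, 0.302, 0.126], [0.48, 0.302, 0.126], [0.479, 0.294, 0.125], [0.483, 0.294, 0.127], [0.486, 0.293, 0.126]]
```

View pics/b.png

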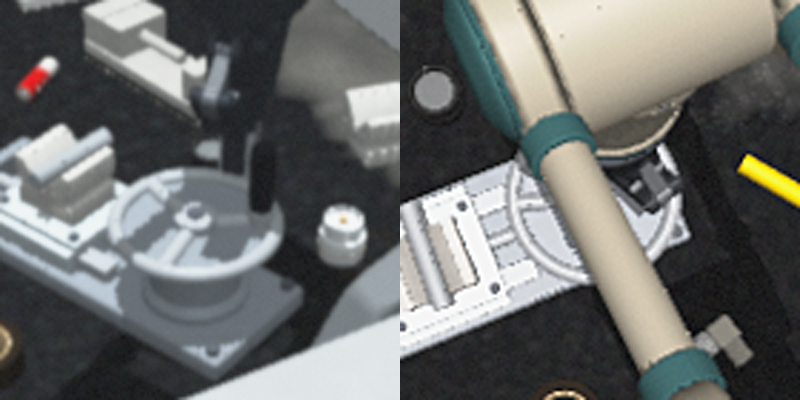

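The side view shows the handle at (262,172), just clockwise of the fingers, at about −19° in world. That is about 60° of turn so far, with 19 to 21 mm between finger and handle centres, so it is safe. I continue, steering the radius back out.

```bash
cat >> h.py <<'E'
def arc(end,n=8,z=.097,r=.045):
    s,_=Rt();p=s["position"];d=p[:2]-C;a=np.rad2deg(np.arctan2(d[1],d[0]));r0=np.hypot(*d)
    a=end+(a-end)%360
    plan([np.r_[pol(a+(end-a)*i/n,r0+(r-r0)*min(1,i/4)),p[2]+(z-p[2])*i/n] for i in range(1,n+1)])
E
python3 - <<'E'
from h import *
arc(-45)
E
```

```text
[0.001, -0.039, -0.002]
[0.001, -0.041, -0.008]
[0.001, -0.041, -0.015]
[0.001, -0.04, -0.021]
[0.001, -0.017, -0.037]
[0.002, -0.013, -0.038]
[0.002, -0.009, -0.039]
[0.002, -0.005, -0.04]
```

Emit:
arm_command:
  series:
    - {"dp": [-0.002,-0.039,-0.002],"angular": [-0.001,-0.003,-0.005],"gripper": 0}
    - {"dp": [-0.002,-0.041,-0.008],"angular": [-0.001,-0.003,-0.005],"gripper": 0}
    - {"dp": [-0.002,-0.041,-0.015],"angular": [-0.001,0,-0.003],"gripper": 0}
    - {"dp": [-0.002,-0.04,-0.021],"angular": [0,0,0],"gripper": 0}
    - {"dp": [-0.002,-0.017,-0.037],"angular": [0,0,0],"gripper": 0}
    - {"dp": [-0.002,-0.013,-0.038],"angular": [0,0,0],"gripper": 0}
    - {"dp": [-0.002,-0.009,-0.039],"angular": [0,0,0],"gripper": 0}
    - {"dp": [-0.002,-0.005,-0.04],"angular": [0,0,0],"gripper": 0}

```text
clock: 7.3
position: [0.4651, 0.3007, 0.099]
ee_rot: [0.661, -0.237, 0.662, 0.262]
contact_force: [-0.8, 8.0, -5.1]
width: 0.0
```

```bash
python3 - <<'E'
from h import *
status();arc(-90);tilt()
E
```

```text
t 7.30 p [0.4651 0.3007 0.099 ] ang -32.9 r 0.0274 F [-0.8  8.  -5.1] w 0.000 yawz 41.3 xaxis [-0.014  0.033 -0.999]
[0.0, -0.042, -0.022]
[0.0, -0.04, -0.032]
[0.0, -0.035, -0.041]
[0.001, -0.029, -0.05]
[0.002, 0.013, -0.045]
[0.002, 0.019, -0.043]
[0.002, 0.024, -0.04]
[0.003, 0.029, -0.037]
ang [-0.0073, 0.0073, -0.0213]
```

The fingers have slipped toward the inside of the handle. I back off a little, then go round to sit squarely behind it and straighten the tool.

```bash
python3 - <<'E'
from h import *
p=get_state()["position"]
plan([p+[.002,.006,0],p+[.008,.010,0],p+[.017,.008,-.001],p+[.021,.003,-.001],p+[.021,-.001,-.002]])
E
```

```text
[0.001, 0.027, 0.046]
[0.0, -0.008, 0.06]
[0.007, -0.062, 0.045]
[-0.002, -0.053, -0.002]
[0.007, -0.025, -0.022]
```

Emit:
arm_command:
  series:
    - {"dp": [0,0.03,0.05],"angular": [-0.003,0.004,-0.01],"gripper": 0}
    - {"dp": [0,-0.008,0.06],"angular": [-0.003,0.004,-0.01],"gripper": 0}
    - {"dp": [0.005,-0.062,0.045],"angular": [-0.001,0,0],"gripper": 0}
    - {"dp": [0,-0.053,0],"angular": [0,0,0],"gripper": 0}
    - {"dp": [0,-0.01,-0.01],"angular": [0,0,0],"gripper": 0}
    - {"dp": [0,0,0],"angular": [0,0,0],"gripper": 0}
    - {"dp": [0,0,0],"angular": [0,0,0],"gripper": 0}
    - {"dp": [0,0,0],"angular": [0,0,0],"gripper": 0}

```text
clock: 8.3
position: [0.4931, 0.3018, 0.1]
ee_rot: [0.662, -0.256, 0.658, 0.252]
contact_force: [-0.4, 0.2, 0.8]
width: -0.0002
```

```bash
cat >> h.py <<'E'
def handle():
    d=get_image("side");WS=world(d);R=np.hypot(WS[...,0]-C[0],WS[...,1]-C[1])
    g=d["image"].max(2)
    m=(R<.065)&(WS[...,2]>.095)&(WS[...,2]<.132)
    P=get_state()["position"]
    for c in range(640):
        k=m[:,c]
        if k.sum()>1: 
            q=WS[:,c][k].mean(0);print(c,k.sum(),np.round(q,3).tolist(),int(np.mean(g[:,c][k])),np.round(R[:,c][k].mean(),3))
E
python3 - <<'E'
from h import *
status();tilt();handle()
E
```

```text
t 8.30 p [0.4931 0.3018 0.1   ] ang -15.1 r 0.0529 F [-0.4  0.2  0.8] w -0.000 yawz 42.1 xaxis [ 0.008 -0.003 -1.   ]
ang [0.0006, 0.0026, 0.0047]
331 18 [0.458, 0.28, 0.113] 53 0.039
332 20 [0.459, 0.279, 0.115] 34 0.041
333 21 [0.46, 0.276, 0.115] 32 0.043
334 22 [0.462, 0.276, 0.116] 34 0.044
335 22 [0.463, 0.275, 0.117] 34 0.046
336 30 [0.469, 0.283, 0.118] 48 0.046
337 28 [0.469, 0.28, 0.119] 41 0.046
338 28 [0.471, 0.28, 0.119] 36 0.048
339 28 [0.473, 0.28, 0.118] 39 0.048
340 26 [0.476, 0.282, 0.118] 51 0.049
341 14 [0.485, 0.295, 0.119] 45 0.048
342 13 [0.486, 0.292, 0.119] 46 0.05
343 13 [0.487, 0.291, 0.117] 48 0.051
344 13 [0.488, 0.289, 0.118] 49 0.053
345 14 [0.491, 0.291, 0.117] 67 0.055
346 16 [0.494, 0.293, 0.117] 94 0.057
347 16 [0.495, 0.292, 0.117] 106 0.058
348 13 [0.496, 0.291, 0.119] 102 0.06
349 12 [0.5, 0.294, 0.118] 85 0.062
350 6 [0.504, 0.297, 0.125] 83 0.064
```

```bash
python3 - <<'E'
from h import *
print(np.round(get_state()["qpos"],3))
arc(-45,r=.048)
E
```

```text
[ 0.433  0.379  1.698 -0.007  1.058 -0.298]
[0.003, -0.006, -0.03]
[0.003, -0.004, -0.029]
[0.003, -0.002, -0.029]
[0.003, 0.001, -0.028]
[0.003, -0.007, -0.025]
[0.003, -0.006, -0.026]
[0.003, -0.004, -0.026]
[0.003, -0.002, -0.026]
```

Joint 6 runs as q1 − yaw, so I can turn the tool with the wheel for about 170° while a flat finger face pushes. Then I re-seat once.

```bash
cat >> h.py <<'E'
def push(delta,face=-1,h0=None,n=8,z=.098,half=.0225,adv=0):
    """face -1: -z face pushes (tool z points back along handle tangent); +1: +z face"""
    s,R=Rt();p=s["position"];q=p[:2]-C
    zb=-face*R[:2,2];zb/=np.hypot(*zb);yb=np.array([-zb[1],zb[0]])
    yaw=np.rad2deg(np.arctan2(zb[1],zb[0]))
    est=yaw-np.rad2deg(np.arccos(np.clip((q@zb-half)/.042,-1,1)))
    H=pol(est)-C
    print("est handle (if flat contact) %.1f -> wheel %.1f deg; lateral off %.4f; yaw err %.1f; q6 %.2f"%(est,(42-est)%360,(q-H)@yb,yaw-est-90,s["qpos"][5]))
    h0=est if h0 is None else h0
    Rc=R;pc=p
    for i in range(1,n+1):
        h=h0-delta*i/n;a=np.deg2rad(h+90);b=np.array([np.cos(a),np.sin(a)])
        t=np.r_[pol(h)+b*(half-adv),p[2]+(z-p[2])*i/n]
        x=np.array([0,0,-1.]);zz=-face*np.r_[b,0];Rd=np.stack([x,np.cross(zz,x),zz],1)
        # spread initial errors over the rows
        i_a=1 if i==n else 1/(n-i+1)
        Rn=Rc@Ro.from_rotvec(Ro.from_matrix(Rc.T@Rd).as_rotvec()*max(i_a,.5)).as_matrix()
        tn=pc+(t-pc)*max(i_a,.5)
        print(np.round(Rc.T@(tn-pc)/.12,3).tolist(),np.round(Ro.from_matrix(Rc.T@Rn).as_rotvec()/(np.pi/2),3).tolist())
        Rc,pc=Rn,tn
E
python3 - <<'E'
from h import *
push(35,h0=-50)
E
```

```text
est handle (if flat contact) -39.5 -> wheel 81.5 deg; lateral off -0.0028; yaw err -8.5; q6 -0.30
[0.001, 0.001, -0.046] [0.036, 0.001, 0.002]
[0.002, -0.007, -0.037] [0.042, 0.001, 0.001]
[0.002, -0.01, -0.032] [0.045, 0.0, 0.001]
[0.002, -0.012, -0.03] [0.047, 0.0, 0.0]
[0.002, -0.013, -0.028] [0.048, 0.0, 0.0]
[0.002, -0.013, -0.028] [0.048, 0.0, 0.0]
[0.002, -0.013, -0.027] [0.048, 0.0, 0.0]
[0.004, -0.026, -0.055] [0.097, 0.0, 0.0]
```

Emit:
arm_command:
  series:
    - {"dp": [0,0.001,-0.046],"angular": [0.036,0.001,0.002],"gripper": 0}
    - {"dp": [0,-0.007,-0.037],"angular": [0.042,0.001,0.001],"gripper": 0}
    - {"dp": [0,-0.01,-0.032],"angular": [0.045,0,0],"gripper": 0}
    - {"dp": [0,-0.012,-0.03],"angular": [0.047,0,0],"gripper": 0}
    - {"dp": [0,-0.013,-0.03],"angular": [0.048,0,0],"gripper": 0}
    - {"dp": [0,-0.014,-0.03],"angular": [0.048,0,0],"gripper": 0}
    - {"dp": [0,-0.014,-0.03],"angular": [0.048,0,0],"gripper": 0}
    - {"dp": [0,-0.014,-0.03],"angular": [0.048,0,0],"gripper": 0}

```text
clock: 9.35
position: [0.4781, 0.2813, 0.1011]
ee_rot: [0.713, -0.05, 0.697, 0.054]
contact_force: [3.1, -0.0, -2.2]
width: 0.0001
```

```bash
python3 - <<'E'
from h import *
status();push(40);handle()
E
```

```text
t 9.35 p [0.4781 0.2813 0.1011] ang -43.6 r 0.0497 F [ 3.1 -0.  -2.2] w 0.000 yawz 8.5 xaxis [ 0.023  0.008 -1.   ]
est handle (if flat contact) -70.5 -> wheel 112.5 deg; lateral off 0.0020; yaw err -11.0; q6 0.26
[0.001, -0.001, -0.016] [-0.033, 0.008, -0.001]
[0.002, -0.008, -0.023] [0.011, 0.004, -0.001]
[0.003, -0.012, -0.027] [0.033, 0.002, -0.0]
[0.003, -0.013, -0.029] [0.044, 0.001, -0.0]
[0.003, -0.014, -0.03] [0.05, 0.0, -0.0]
[0.003, -0.014, -0.031] [0.053, 0.0, -0.0]
[0.003, -0.015, -0.031] [0.054, 0.0, -0.0]
[0.006, -0.03, -0.062] [0.11, 0.0, -0.0]
327 16 [0.449, 0.277, 0.112] 65 0.04
328 20 [0.449, 0.274, 0.114] 37 0.042
329 21 [0.45, 0.272, 0.116] 33 0.044
330 23 [0.452, 0.272, 0.116] 32 0.045
331 22 [0.453, 0.271, 0.117] 33 0.046
332 25 [0.455, 0.271, 0.117] 35 0.046
333 24 [0.456, 0.27, 0.118] 34 0.048
334 23 [0.458, 0.271, 0.118] 34 0.048
335 23 [0.46, 0.27, 0.118] 36 0.049
336 22 [0.462, 0.271, 0.116] 48 0.049
337 11 [0.466, 0.274, 0.122] 40 0.048
338 11 [0.467, 0.273, 0.119] 44 0.049
339 14 [0.47, 0.274, 0.119] 49 0.05
340 15 [0.472, 0.275, 0.117] 67 0.051
341 16 [0.473, 0.274, 0.118] 90 0.052
342 14 [0.474, 0.271, 0.118] 105 0.054
343 14 [0.475, 0.271, 0.117] 113 0.056
344 13 [0.477, 0.271, 0.117] 105 0.057
345 14 [0.479, 0.272, 0.118] 74 0.058
346 13 [0.481, 0.271, 0.118] 78 0.059
347 14 [0.483, 0.271, 0.118] 104 0.06
348 14 [0.485, 0.272, 0.119] 105 0.061
349 11 [0.49, 0.277, 0.119] 73 0.062
350 9 [0.492, 0.277, 0.121] 50 0.063
```

Emit:
arm_command:
  series:
    - {"dp": [0.002,-0.008,-0.028],"angular": [0,0.008,0],"gripper": 0}
    - {"dp": [0.002,-0.01,-0.03],"angular": [0.02,0.004,0],"gripper": 0}
    - {"dp": [0.002,-0.013,-0.03],"angular": [0.033,0.002,0],"gripper": 0}
    - {"dp": [0.002,-0.014,-0.032],"angular": [0.044,0.001,0],"gripper": 0}
    - {"dp": [0.002,-0.014,-0.032],"angular": [0.05,0.001,0],"gripper": 0}
    - {"dp": [0.002,-0.014,-0.033],"angular": [0.052,0.001,0],"gripper": 0}
    - {"dp": [0.002,-0.015,-0.033],"angular": [0.052,0.001,0],"gripper": 0}
    - {"dp": [0.002,-0.015,-0.033],"angular": [0.052,0.001,0],"gripper": 0}

```text
clock: 10.4
position: [0.4522, 0.2691, 0.1007]
ee_rot: [0.697, 0.123, 0.696, -0.119]
contact_force: [3.3, -0.3, -1.8]
width: -0.0
```

```bash
python3 - <<'E'
from h import *
status();push(40)
E
```

```text
t 10.40 p [0.4522 0.2691 0.1007] ang -77.7 r 0.0476 F [ 3.3 -0.3 -1.8] w -0.000 yawz -19.7 xaxis [ 0.002  0.006 -1.   ]
est handle (if flat contact) -106.0 -> wheel 148.0 deg; lateral off 0.0015; yaw err -3.7; q6 0.74
[0.001, -0.009, -0.015] [0.007, -0.0, -0.002]
[0.002, -0.012, -0.023] [0.031, -0.0, -0.001]
[0.002, -0.013, -0.027] [0.043, -0.0, -0.001]
[0.003, -0.014, -0.029] [0.049, -0.0, -0.0]
[0.003, -0.014, -0.03] [0.053, -0.0, -0.0]
[0.003, -0.015, -0.031] [0.054, -0.0, -0.0]
[0.003, -0.015, -0.031] [0.055, -0.0, -0.0]
[0.006, -0.03, -0.062] [0.11, -0.0, -0.0]
```

Emit:
arm_command:
  series:
    - {"dp": [0.003,-0.013,-0.03],"angular": [0.03,0,-0.001],"gripper": 0}
    - {"dp": [0.003,-0.013,-0.03],"angular": [0.04,0,-0.001],"gripper": 0}
    - {"dp": [0.003,-0.014,-0.031],"angular": [0.045,0,0],"gripper": 0}
    - {"dp": [0.003,-0.014,-0.032],"angular": [0.05,0,0],"gripper": 0}
    - {"dp": [0.003,-0.014,-0.032],"angular": [0.05,0,0],"gripper": 0}
    - {"dp": [0.003,-0.015,-0.033],"angular": [0.05,0,0],"gripper": 0}
    - {"dp": [0.003,-0.015,-0.033],"angular": [0.05,0,0],"gripper": 0}
    - {"dp": [0.003,-0.015,-0.033],"angular": [0.05,0,0],"gripper": 0}

```text
clock: 11.4
position: [0.4236, 0.273, 0.1008]
ee_rot: [0.634, 0.322, 0.627, -0.318]
contact_force: [3.7, -1.8, -0.2]
width: 0.0
```

```bash
python3 - <<'E'
from h import *
status();push(40)
E
```

```text
t 11.40 p [0.4236 0.273  0.1008] ang -113.5 r 0.0464 F [ 3.7 -1.8 -0.2] w 0.000 yawz -53.8 xaxis [ 0.011  0.    -1.   ]
est handle (if flat contact) -142.5 -> wheel 184.5 deg; lateral off 0.0019; yaw err -1.3; q6 1.38
[0.001, -0.014, -0.015] [0.021, 0.002, -0.003]
[0.002, -0.014, -0.023] [0.038, 0.001, -0.001]
[0.002, -0.014, -0.027] [0.047, 0.0, -0.001]
[0.003, -0.014, -0.029] [0.051, 0.0, -0.0]
[0.003, -0.015, -0.03] [0.053, 0.0, -0.0]
[0.003, -0.015, -0.031] [0.054, 0.0, -0.0]
[0.003, -0.015, -0.031] [0.055, 0.0, -0.0]
[0.006, -0.03, -0.062] [0.111, 0.0, -0.0]
```

Emit:
arm_command:
  series:
    - {"dp": [0.003,-0.014,-0.029],"angular": [0.035,0.002,-0.002],"gripper": 0}
    - {"dp": [0.003,-0.014,-0.031],"angular": [0.042,0.001,-0.001],"gripper": 0}
    - {"dp": [0.003,-0.015,-0.031],"angular": [0.047,0,0],"gripper": 0}
    - {"dp": [0.003,-0.015,-0.032],"angular": [0.05,0,0],"gripper": 0}
    - {"dp": [0.003,-0.015,-0.032],"angular": [0.05,0,0],"gripper": 0}
    - {"dp": [0.003,-0.015,-0.033],"angular": [0.05,0,0],"gripper": 0}
    - {"dp": [0.003,-0.015,-0.033],"angular": [0.05,0,0],"gripper": 0}
    - {"dp": [0.003,-0.015,-0.033],"angular": [0.05,0,0],"gripper": 0}

```text
clock: 12.4
position: [0.4, 0.2898, 0.1001]
ee_rot: [0.511, 0.492, 0.502, -0.495]
contact_force: [1.8, -3.2, 0.9]
width: -0.0005
```

```bash
python3 - <<'E'
from h import *
status();push(30)
E
```

```text
t 12.40 p [0.4    0.2898 0.1001] ang -148.5 r 0.0494 F [ 1.8 -3.2  0.9] w -0.000 yawz -88.6 xaxis [ 0.007 -0.011 -1.   ]
est handle (if flat contact) -175.5 -> wheel 217.5 deg; lateral off -0.0008; yaw err -3.0; q6 2.05
[0.001, 0.002, -0.011] [0.004, 0.004, -0.002]
[0.002, -0.005, -0.017] [0.023, 0.002, -0.001]
[0.002, -0.008, -0.02] [0.032, 0.001, -0.001]
[0.002, -0.01, -0.022] [0.037, 0.0, -0.0]
[0.002, -0.011, -0.023] [0.039, 0.0, -0.0]
[0.002, -0.011, -0.023] [0.04, 0.0, -0.0]
[0.002, -0.011, -0.023] [0.041, 0.0, -0.0]
[0.004, -0.023, -0.046] [0.083, 0.0, -0.0]
```

Emit:
arm_command:
  series:
    - {"dp": [0.003,-0.003,-0.022],"angular": [0.015,0.004,-0.002],"gripper": 0}
    - {"dp": [0.003,-0.006,-0.022],"angular": [0.023,0.002,-0.001],"gripper": 0}
    - {"dp": [0.003,-0.008,-0.023],"angular": [0.03,0.001,0],"gripper": 0}
    - {"dp": [0.003,-0.01,-0.024],"angular": [0.035,0,0],"gripper": 0}
    - {"dp": [0.003,-0.01,-0.024],"angular": [0.035,0,0],"gripper": 0}
    - {"dp": [0.003,-0.011,-0.025],"angular": [0.035,0,0],"gripper": 0}
    - {"dp": [0.003,-0.011,-0.025],"angular": [0.035,0,0],"gripper": 0}
    - {"dp": [0.003,-0.011,-0.025],"angular": [0.035,0,0],"gripper": 0}

```text
clock: 13.4
position: [0.3898, 0.3089, 0.0969]
ee_rot: [-0.4, -0.579, -0.398, 0.588]
contact_force: [0.7, -3.0, 1.3]
width: -0.0001
```

```bash
python3 - <<'E'
from h import *
status();push(30);tilt()
E
```

```text
t 13.40 p [0.3898 0.3089 0.0969] ang -172.7 r 0.0527 F [ 0.7 -3.   1.3] w -0.000 yawz -111.3 xaxis [-0.009 -0.009 -1.   ]
est handle (if flat contact) -197.6 -> wheel 239.6 deg; lateral off -0.0043; yaw err -3.7; q6 2.48
[-0.001, 0.018, -0.011] [0.0, 0.004, 0.002]
[-0.001, 0.003, -0.017] [0.021, 0.002, 0.001]
[-0.001, -0.004, -0.021] [0.031, 0.001, 0.0]
[-0.001, -0.008, -0.022] [0.036, 0.0, 0.0]
[-0.001, -0.01, -0.023] [0.039, 0.0, 0.0]
[-0.001, -0.011, -0.023] [0.04, 0.0, 0.0]
[-0.001, -0.011, -0.023] [0.041, 0.0, 0.0]
[-0.002, -0.022, -0.046] [0.083, 0.0, 0.0]
ang [-1.7033, -0.0018, 0.0112]
```

Wheel at about 240°. Now I back off and turn the tool through 180°, which frees joint 6, before re-seating.

Emit:
arm_command:
  series:
    - {"dp": [-0.01,0,0.06],"angular": [0,0,0],"gripper": 0}
    - {"dp": [-0.005,0,0.06],"angular": [0,0,0],"gripper": 0}
    - {"dp": [-0.003,0,0.02],"angular": [-0.115,0,0],"gripper": 0}
    - {"dp": [-0.003,0,0],"angular": [-0.115,0,0],"gripper": 0}
    - {"dp": [-0.003,0,0],"angular": [-0.115,0,0],"gripper": 0}
    - {"dp": [-0.003,0,0],"angular": [-0.115,0,0],"gripper": 0}
    - {"dp": [-0.003,0,0],"angular": [-0.115,0,0],"gripper": 0}
    - {"dp": [-0.003,0,0],"angular": [-0.115,0,0],"gripper": 0}

```text
clock: 14.4
position: [0.3784, 0.2909, 0.1007]
ee_rot: [0.643, 0.278, 0.653, -0.287]
contact_force: [-0.7, 0.1, -0.3]
width: -0.0001
```

Emit:
arm_command:
  series:
    - {"dp": [-0.003,0,0],"angular": [-0.115,0,0],"gripper": 0}
    - {"dp": [-0.003,0,0],"angular": [-0.115,0,0],"gripper": 0}
    - {"dp": [-0.003,0,0],"angular": [-0.115,0,0],"gripper": 0}
    - {"dp": [-0.003,0,0],"angular": [-0.115,0,0],"gripper": 0}
    - {"dp": [-0.003,0,0],"angular": [-0.115,0,0],"gripper": 0}
    - {"dp": [-0.003,0,0],"angular": [-0.115,0,0],"gripper": 0}
    - {"dp": [-0.003,0,0],"angular": [-0.115,0,0],"gripper": 0}
    - {"dp": [-0.003,0,0],"angular": [-0.115,0,0],"gripper": 0}

```text
clock: 15.4
position: [0.3738, 0.2883, 0.1039]
ee_rot: [0.66, -0.231, 0.675, 0.235]
contact_force: [0.4, 0.4, -0.0]
width: -0.0001
```

```bash
python3 - <<'E'
from h import *
status();push(20,face=1,h0=-198);handle()
E
```

```text
t 15.40 p [0.3738 0.2883 0.1039] ang -158.2 r 0.0735 F [ 0.4  0.4 -0. ] w -0.000 yawz 38.5 xaxis [-0.023 -0.002 -1.   ]
est handle (if flat contact) -141.5 -> wheel 183.5 deg; lateral off -0.0211; yaw err -90.0; q6 -0.17
[0.001, 0.014, 0.123] [-0.172, -0.005, -0.005]
[0.004, -0.004, 0.067] [-0.072, -0.003, -0.003]
[0.005, -0.001, 0.04] [-0.022, -0.001, -0.001]
[0.006, 0.003, 0.028] [0.003, -0.001, -0.001]
[0.006, 0.005, 0.022] [0.015, -0.0, -0.0]
[0.006, 0.007, 0.019] [0.022, -0.0, -0.0]
[0.006, 0.007, 0.017] [0.025, -0.0, -0.0]
[0.012, 0.015, 0.032] [0.052, -0.0, -0.0]
289 4 [0.385, 0.284, 0.118] 92 0.065
290 8 [0.404, 0.32, 0.105] 64 0.038
291 10 [0.406, 0.321, 0.104] 42 0.036
292 10 [0.408, 0.322, 0.107] 86 0.034
```

Emit:
arm_command:
  series:
    - {"dp": [0.005,0,0],"angular": [-0.115,-0.005,-0.005],"gripper": 0}
    - {"dp": [0.005,0,0],"angular": [-0.115,-0.005,-0.004],"gripper": 0}
    - {"dp": [0.005,0,0],"angular": [-0.115,0,0],"gripper": 0}
    - {"dp": [0,0,0],"angular": [0,0,0],"gripper": 0}
    - {"dp": [0,0,0],"angular": [0,0,0],"gripper": 0}
    - {"dp": [0,0,0],"angular": [0,0,0],"gripper": 0}
    - {"dp": [0,0,0],"angular": [0,0,0],"gripper": 0}
    - {"dp": [0,0,0],"angular": [0,0,0],"gripper": 0}

```text
clock: 16.45
position: [0.372, 0.2871, 0.1022]
ee_rot: [0.581, -0.401, 0.582, 0.404]
contact_force: [0.6, -0.8, 0.4]
width: 0.0
```

```bash
python3 - <<'E'
from h import *
status();push(30,face=1,h0=-198)
E
```

```text
t 16.45 p [0.372  0.2871 0.1022] ang -157.9 r 0.0757 F [ 0.6 -0.8  0.4] w 0.000 yawz 69.4 xaxis [-0.004  0.002 -1.   ]
est handle (if flat contact) -157.3 -> wheel 199.3 deg; lateral off -0.0251; yaw err -43.3; q6 -0.71
[0.002, -0.055, 0.124] [0.006, 0.0, -0.001]
[0.003, -0.021, 0.074] [0.024, 0.0, -0.001]
[0.004, -0.004, 0.049] [0.033, 0.0, -0.0]
[0.004, 0.004, 0.037] [0.037, -0.0, -0.0]
[0.004, 0.008, 0.03] [0.039, -0.0, -0.0]
[0.004, 0.01, 0.027] [0.041, -0.0, -0.0]
[0.004, 0.011, 0.025] [0.041, -0.0, -0.0]
[0.009, 0.022, 0.048] [0.083, -0.0, -0.0]
```

Emit:
arm_command:
  series:
    - {"dp": [0.003,-0.065,0.08],"angular": [0.005,0,-0.001],"gripper": 0}
    - {"dp": [0.003,-0.02,0.07],"angular": [0.01,0,-0.001],"gripper": 0}
    - {"dp": [0.003,0,0.05],"angular": [0.02,0,0],"gripper": 0}
    - {"dp": [0.003,0.004,0.037],"angular": [0.03,0,0],"gripper": 0}
    - {"dp": [0.003,0.008,0.03],"angular": [0.035,0,0],"gripper": 0}
    - {"dp": [0.003,0.01,0.027],"angular": [0.035,0,0],"gripper": 0}
    - {"dp": [0.003,0.011,0.025],"angular": [0.035,0,0],"gripper": 0}
    - {"dp": [0.003,0.011,0.025],"angular": [0.035,0,0],"gripper": 0}

```text
clock: 17.45
position: [0.3931, 0.3227, 0.0981]
ee_rot: [0.635, -0.301, 0.646, 0.298]
contact_force: [-1.7, -3.3, 2.2]
width: 0.0002
```

```bash
python3 - <<'E'
from h import *
status();push(35,face=1)
E
```

```text
t 17.45 p [0.3931 0.3227 0.0981] ang 171.8 r 0.0495 F [-1.7 -3.3  2.2] w 0.000 yawz 50.1 xaxis [-0.011 -0.011 -1.   ]
est handle (if flat contact) -215.2 -> wheel 257.2 deg; lateral off -0.0003; yaw err -4.7; q6 -0.32
[-0.0, -0.001, 0.013] [-0.002, -0.005, -0.001]
[-0.0, 0.006, 0.02] [0.023, -0.002, -0.0]
[-0.0, 0.01, 0.024] [0.036, -0.001, -0.0]
[0.0, 0.011, 0.026] [0.042, -0.001, 0.0]
[0.0, 0.012, 0.026] [0.045, -0.0, 0.0]
[0.0, 0.013, 0.027] [0.047, -0.0, 0.0]
[0.0, 0.013, 0.027] [0.048, -0.0, 0.0]
[0.0, 0.026, 0.054] [0.096, -0.0, 0.0]
```

Emit:
arm_command:
  series:
    - {"dp": [0,0.003,0.025],"angular": [0.01,-0.004,-0.001],"gripper": 0}
    - {"dp": [0,0.008,0.026],"angular": [0.025,-0.002,0],"gripper": 0}
    - {"dp": [0,0.01,0.027],"angular": [0.036,-0.001,0],"gripper": 0}
    - {"dp": [0,0.012,0.028],"angular": [0.042,-0.001,0],"gripper": 0}
    - {"dp": [0,0.013,0.028],"angular": [0.045,0,0],"gripper": 0}
    - {"dp": [0,0.013,0.028],"angular": [0.045,0,0],"gripper": 0}
    - {"dp": [0,0.013,0.028],"angular": [0.045,0,0],"gripper": 0}
    - {"dp": [0,0.013,0.028],"angular": [0.045,0,0],"gripper": 0}

```text
clock: 18.45
position: [0.4027, 0.3453, 0.0967]
ee_rot: [0.688, -0.145, 0.698, 0.138]
contact_force: [-3.6, -2.0, 2.8]
width: 0.0004
```

```bash
python3 - <<'E'
from h import *
status();push(30,face=1);handle()
E
```

```text
t 18.45 p [0.4027 0.3453 0.0967] ang 143.0 r 0.0493 F [-3.6 -2.   2.8] w 0.000 yawz 23.0 xaxis [-0.012 -0.013 -1.   ]
est handle (if flat contact) -244.1 -> wheel 286.1 deg; lateral off -0.0008; yaw err -2.9; q6 0.18
[-0.001, -0.002, 0.011] [0.005, -0.005, 0.002]
[-0.001, 0.005, 0.017] [0.023, -0.003, 0.001]
[-0.001, 0.008, 0.02] [0.032, -0.001, 0.001]
[-0.001, 0.01, 0.022] [0.037, -0.001, 0.0]
[-0.001, 0.011, 0.023] [0.039, -0.0, 0.0]
[-0.001, 0.011, 0.023] [0.041, -0.0, 0.0]
[-0.001, 0.011, 0.023] [0.041, -0.0, 0.0]
[-0.003, 0.023, 0.046] [0.083, -0.0, 0.0]
274 2 [0.388, 0.346, 0.126] 100 0.062
275 11 [0.389, 0.346, 0.117] 63 0.061
276 12 [0.39, 0.345, 0.116] 48 0.059
277 13 [0.392, 0.344, 0.116] 48 0.058
278 13 [0.392, 0.341, 0.117] 45 0.056
279 15 [0.393, 0.339, 0.118] 45 0.054
280 13 [0.394, 0.336, 0.118] 44 0.053
281 15 [0.395, 0.336, 0.117] 50 0.051
282 15 [0.398, 0.337, 0.116] 52 0.049
283 17 [0.4, 0.337, 0.115] 76 0.048
284 16 [0.401, 0.336, 0.114] 101 0.046
285 16 [0.402, 0.334, 0.115] 109 0.044
286 15 [0.404, 0.335, 0.116] 106 0.043
287 17 [0.406, 0.336, 0.116] 88 0.041
288 17 [0.408, 0.336, 0.117] 77 0.04
289 16 [0.411, 0.338, 0.116] 101 0.038
290 17 [0.413, 0.339, 0.115] 97 0.037
291 17 [0.418, 0.346, 0.114] 60 0.039
292 18 [0.42, 0.346, 0.114] 35 0.037
293 17 [0.422, 0.346, 0.116] 34 0.036
294 21 [0.424, 0.346, 0.116] 33 0.035
295 21 [0.426, 0.346, 0.115] 32 0.035
296 18 [0.428, 0.346, 0.114] 32 0.033
297 16 [0.43, 0.347, 0.112] 38 0.033
```

Emit:
arm_command:
  series:
    - {"dp": [-0.003,0.002,0.02],"angular": [0.01,-0.005,0.002],"gripper": 0}
    - {"dp": [-0.002,0.006,0.022],"angular": [0.023,-0.003,0.001],"gripper": 0}
    - {"dp": [-0.002,0.009,0.022],"angular": [0.032,-0.001,0.001],"gripper": 0}
    - {"dp": [-0.002,0.01,0.023],"angular": [0.037,-0.001,0],"gripper": 0}
    - {"dp": [-0.002,0.011,0.024],"angular": [0.039,0,0],"gripper": 0}
    - {"dp": [-0.002,0.011,0.024],"angular": [0.039,0,0],"gripper": 0}
    - {"dp": [-0.002,0.011,0.024],"angular": [0.039,0,0],"gripper": 0}
    - {"dp": [-0.002,0.011,0.024],"angular": [0.039,0,0],"gripper": 0}

```text
clock: 19.5
position: [0.4188, 0.3593, 0.0967]
ee_rot: [0.704, 0.008, 0.71, -0.008]
contact_force: [-3.4, -1.4, 0.8]
width: -0.0
```

```bash
python3 - <<'E'
from h import *
status();push(20,face=1)
d=get_image("side");np.savez("side1.npz",**d);
T=get_image("top")
im=np.hstack([cv2.resize(d["image"][140:290,240:390],(400,400),interpolation=2),cv2.resize(T["image"][150:290,250:390],(400,400),interpolation=2)])
cv2.imwrite("pics/c.png",im)
# handle column (silhouette) in side view: ray at handle mid column vs circle r=42 at z=.115
S=d;WS=world(S);R=np.hypot(WS[...,0]-C[0],WS[...,1]-C[1]);g=S["image"].max(2)
m=(R<.06)&(WS[...,2]>.1)&(WS[...,2]<.128)&(g<60);v,u=np.nonzero(m);print("cols",np.unique(u,return_counts=True),v.min(),v.max())
for D in (dict(np.load("side0.npz")),):
    # start reference: predicted column of handle axis at z=.115 for angles
    V=np.array(S["view"]);K=np.array(S["mtx"])
    for a in range(42,100,6):
        P=V[:3,:3]@np.r_[pol(a),.115]+V[:3,3];x=K@np.array([P[0],-P[1],-P[2]]);print(a,np.round(x[:2]/x[2],1))
E
```

```text
t 19.50 p [0.4188 0.3593 0.0967] ang 118.1 r 0.0495 F [-3.4 -1.4  0.8] w -0.000 yawz -1.3 xaxis [-0.007 -0.001 -1.   ]
est handle (if flat contact) 91.1 -> wheel 310.9 deg; lateral off -0.0012; yaw err -2.4; q6 0.60
[-0.001, -0.005, 0.008] [0.0, -0.002, 0.0]
[-0.001, 0.002, 0.012] [0.014, -0.001, 0.0]
[-0.001, 0.005, 0.014] [0.021, -0.001, 0.0]
[-0.001, 0.006, 0.015] [0.024, -0.0, 0.0]
[-0.001, 0.007, 0.015] [0.026, -0.0, 0.0]
[-0.001, 0.007, 0.015] [0.027, -0.0, 0.0]
[-0.001, 0.008, 0.015] [0.027, -0.0, 0.0]
[-0.003, 0.015, 0.031] [0.055, -0.0, 0.0]
cols (array([280, 281, 282, 283, 284, 285, 295, 296, 297, 298, 299, 300, 301,
       302, 303, 304, 305]), array([ 5, 11, 10, 12, 13, 12,  5, 11, 15, 13, 15, 14, 15, 14, 14, 16, 11])) 184 202
42 [320.5 189.4]
48 [318.  188.9]
54 [315.5 188.7]
60 [312.9 188.5]
66 [310.4 188.5]
72 [307.8 188.7]
78 [305.3 189. ]
84 [302.9 189.5]
90 [300.5 190.1]
96 [298.3 190.8]
```

View pics/c.png

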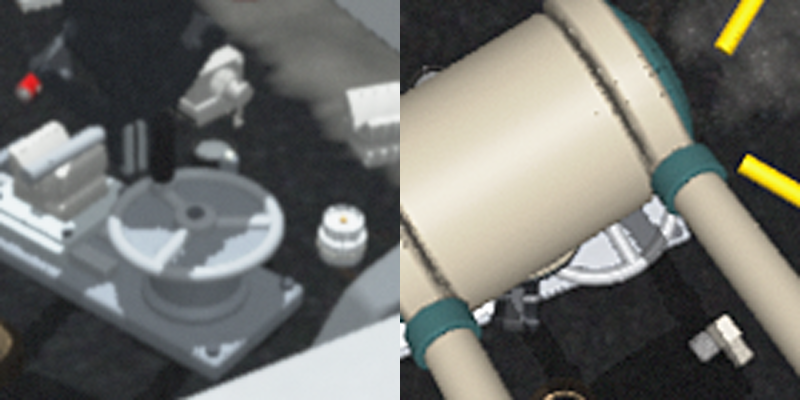

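Left: the fingers sit directly behind the handle, which is at (161,145). The handle column of 300.4 gives 90°, and the contact estimate gives 91°, so they agree. About 49° remain.

Emit:
arm_command:
  series:
    - {"dp": [-0.003,0,0.018],"angular": [0.005,-0.002,0],"gripper": 0}
    - {"dp": [-0.002,0.005,0.02],"angular": [0.018,-0.001,0],"gripper": 0}
    - {"dp": [-0.002,0.008,0.021],"angular": [0.03,-0.001,0],"gripper": 0}
    - {"dp": [-0.002,0.01,0.021],"angular": [0.035,0,0],"gripper": 0}
    - {"dp": [-0.002,0.01,0.021],"angular": [0.036,0,0],"gripper": 0}
    - {"dp": [-0.002,0.01,0.021],"angular": [0.036,0,0],"gripper": 0}
    - {"dp": [-0.002,0.01,0.021],"angular": [0.036,0,0],"gripper": 0}
    - {"dp": [-0.002,0.01,0.021],"angular": [0.036,0,0],"gripper": 0}

```text
clock: 20.6
position: [0.4382, 0.3649, 0.0967]
ee_rot: [0.691, 0.141, 0.695, -0.141]
contact_force: [-4.2, -0.5, -1.1]
width: -0.0001
```

```bash
cat >> h.py <<'E'
def hcol():
    S=get_image("side");WS=world(S);R=np.hypot(WS[...,0]-C[0],WS[...,1]-C[1]);g=S["image"].max(2)
    m=(R<.06)&(WS[...,2]>.1)&(WS[...,2]<.128)&(g<60);v,u=np.nonzero(m);print("cols",*np.unique(u,return_counts=True))
E
python3 - <<'E'
from h import *
status();push(20,face=1);hcol()
E
```

```text
t 20.60 p [0.4382 0.3649 0.0967] ang 94.5 r 0.0494 F [-4.2 -0.5 -1.1] w -0.000 yawz -23.0 xaxis [-0.005  0.    -1.   ]
est handle (if flat contact) 67.5 -> wheel 334.5 deg; lateral off -0.0018; yaw err -0.5; q6 0.97
[-0.001, -0.004, 0.008] [0.011, -0.002, 0.001]
[-0.001, 0.002, 0.012] [0.02, -0.001, 0.0]
[-0.001, 0.005, 0.014] [0.024, -0.0, 0.0]
[-0.001, 0.006, 0.015] [0.026, -0.0, 0.0]
[-0.001, 0.007, 0.015] [0.027, -0.0, 0.0]
[-0.001, 0.007, 0.015] [0.027, -0.0, 0.0]
[-0.001, 0.008, 0.015] [0.028, -0.0, 0.0]
[-0.003, 0.015, 0.031] [0.055, -0.0, 0.0]
cols [289 290 291 292 302 303 304 305 306 307 308 309 310 311 312 313 314] [ 8 12 12 12 11 11 12 11 13 14 14 14 13 14 13 14  6]
```

Emit:
arm_command:
  series:
    - {"dp": [-0.003,0,0.014],"angular": [0.012,-0.002,0],"gripper": 0}
    - {"dp": [-0.002,0.004,0.015],"angular": [0.02,-0.001,0],"gripper": 0}
    - {"dp": [-0.002,0.006,0.016],"angular": [0.025,0,0],"gripper": 0}
    - {"dp": [-0.002,0.007,0.016],"angular": [0.027,0,0],"gripper": 0}
    - {"dp": [-0.002,0.007,0.016],"angular": [0.027,0,0],"gripper": 0}
    - {"dp": [-0.002,0.008,0.016],"angular": [0.027,0,0],"gripper": 0}
    - {"dp": [-0.002,0.008,0.016],"angular": [0.027,0,0],"gripper": 0}
    - {"dp": [-0.002,0.008,0.016],"angular": [0.027,0,0],"gripper": 0}

```text
clock: 21.65
position: [0.4547, 0.3637, 0.0976]
ee_rot: [0.661, 0.249, 0.662, -0.249]
contact_force: [-2.6, 1.4, -1.8]
width: 0.0002
```

```bash
python3 - <<'E'
from h import *
status();push(6,face=1);hcol()
E
```

```text
t 21.65 p [0.4547 0.3637 0.0976] ang 75.3 r 0.0497 F [-2.6  1.4 -1.8] w 0.000 yawz -41.2 xaxis [-0.001  0.001 -1.   ]
est handle (if flat contact) 48.4 -> wheel 353.6 deg; lateral off -0.0025; yaw err 0.4; q6 1.27
[-0.0, -0.008, 0.002] [0.006, -0.0, 0.0]
[-0.0, -0.003, 0.004] [0.007, -0.0, 0.0]
[-0.0, -0.0, 0.004] [0.008, -0.0, 0.0]
[-0.0, 0.001, 0.004] [0.008, -0.0, 0.0]
[-0.0, 0.002, 0.004] [0.008, -0.0, 0.0]
[-0.0, 0.002, 0.005] [0.008, -0.0, 0.0]
[-0.0, 0.002, 0.005] [0.008, -0.0, 0.0]
[-0.001, 0.005, 0.009] [0.017, -0.0, 0.0]
cols [297 298 299 304 309 310 311 312 313 314 315 316 317 318 319 320 321 322] [10 12 11  1  9 12 11 10 16 13 14 12 13 14 14 14 15  9]
```

```bash
python3 - <<'E'
import h
from h import *
h.get_image=lambda n:dict(np.load("side0.npz"));hcol()
E
```

```text
cols [317 318 319 320 321 322 323 324 325 326] [ 6 14 14 14 13 12 15 14 11  4]
```

Emit:
arm_command:
  series:
    - {"dp": [-0.002,0,0.007],"angular": [0.008,0,0],"gripper": 0}
    - {"dp": [-0.002,0.002,0.007],"angular": [0.008,0,0],"gripper": 0}
    - {"dp": [-0.002,0.002,0.007],"angular": [0.008,0,0],"gripper": 0}
    - {"dp": [-0.002,0.002,0.007],"angular": [0.008,0,0],"gripper": 0}
    - {"dp": [-0.002,0.002,0.007],"angular": [0.008,0,0],"gripper": 0}
    - {"dp": [-0.002,0.002,0.007],"angular": [0.008,0,0],"gripper": 0}
    - {"dp": [-0.002,0.002,0.007],"angular": [0.008,0,0],"gripper": 0}
    - {"dp": [-0.002,0,0],"angular": [0,0,0],"gripper": 0}

```text
clock: 22.7
position: [0.4614, 0.3613, 0.0998]
ee_rot: [0.649, 0.281, 0.649, -0.279]
contact_force: [-2.7, 1.1, -1.9]
width: -0.0001
```

```bash
python3 - <<'E'
from h import *
status();push(6,face=1);hcol()
E
```

```text
t 22.70 p [0.4614 0.3613 0.0998] ang 67.1 r 0.0496 F [-2.7  1.1 -1.9] w -0.000 yawz -46.7 xaxis [ 0.001  0.002 -1.   ]
est handle (if flat contact) 39.9 -> wheel 2.1 deg; lateral off -0.0034; yaw err 3.4; q6 1.36
[0.001, -0.008, 0.003] [0.023, -0.0, -0.001]
[0.001, -0.003, 0.004] [0.016, -0.0, -0.0]
[0.002, -0.0, 0.004] [0.012, -0.0, -0.0]
[0.002, 0.001, 0.004] [0.01, -0.0, -0.0]
[0.002, 0.002, 0.005] [0.009, -0.0, -0.0]
[0.002, 0.002, 0.005] [0.009, -0.0, -0.0]
[0.002, 0.002, 0.005] [0.009, -0.0, -0.0]
[0.004, 0.005, 0.009] [0.017, -0.0, -0.0]
cols [301 302 303 313 314 315 316 317 318 319 320 321 322 323 324 325 326] [ 8 10  4 10 10  9  7 10 15 13 15 14 15 14 14 13  1]
```

The handle is back at its starting column (317–326) and the contact estimate is +2°. I back straight off, then rise and move clear.

Emit:
arm_command:
  series:
    - {"dp": [0,0,-0.06],"angular": [0,0,0],"gripper": 0}
    - {"dp": [0,0,-0.1],"angular": [0,0,0],"gripper": 0}
    - {"dp": [-0.1,0,-0.02],"angular": [0,0,0],"gripper": 0}
    - {"dp": [-0.2,0,0],"angular": [0,0,0],"gripper": 0}
    - {"dp": [-0.25,0,0],"angular": [0,0,0],"gripper": 0}
    - {"dp": [-0.25,0,0],"angular": [0,0,0],"gripper": 0}
    - {"dp": [-0.2,0,0],"angular": [0,0,0],"gripper": 0}
    - {"dp": [0,0,0],"angular": [0,0,0],"gripper": 0}

```text
clock: 23.75
position: [0.4484, 0.3787, 0.2303]
ee_rot: [0.654, 0.282, 0.645, -0.275]
contact_force: [-0.2, -0.1, -0.7]
width: 0.0003
```

```bash
python3 - <<'E'
from h import *
status();hcol();p=get_state()["position"];plan([[.24,.52,.24]])
E
```

```text
t 23.75 p [0.4484 0.3787 0.2303] ang 84.3 r 0.0634 F [-0.2 -0.1 -0.7] w 0.000 yawz -46.5 xaxis [ 0.015  0.004 -1.   ]
cols [317 318 319 320 321 322 323 324 325 326] [ 8 14 15 13 14 13 14 14 13  1]
[-0.111, -0.439, -2.048]
```

Emit:
arm_command:
  series:
    - {"dp": [-0.02,-0.063,-0.3],"angular": [0,0,0],"gripper": 0}
    - {"dp": [-0.02,-0.063,-0.3],"angular": [0,0,0],"gripper": 0}
    - {"dp": [-0.02,-0.063,-0.3],"angular": [0,0,0],"gripper": 0}
    - {"dp": [-0.02,-0.063,-0.3],"angular": [0,0,0],"gripper": 0}
    - {"dp": [-0.02,-0.063,-0.3],"angular": [0,0,0],"gripper": 0}
    - {"dp": [-0.02,-0.063,-0.3],"angular": [0,0,0],"gripper": 0}
    - {"dp": [-0.01,-0.06,-0.25],"angular": [0,0,0],"gripper": 0}
    - {"dp": [0,0,0],"angular": [0,0,0],"gripper": 0}

```text
clock: 24.8
position: [0.2312, 0.5199, 0.2312]
ee_rot: [0.652, 0.276, 0.647, -0.283]
contact_force: [0.4, 1.0, -0.2]
width: -0.0004
```

```bash
python3 - <<'E'
from h import *
status()
T=get_image("top");W=world(T)
near=np.hypot(W[...,0]-C[0],W[...,1]-C[1])<.075
m=near&(W[...,2]>.115);print("handle now",m.sum(),W[m].mean(0).round(4),[x.mean().round(2) for x in np.nonzero(m)],"start [.4728 .3436] (302.05,197.65)")
a=W[m].mean(0)[:2]-C;print("angle",np.rad2deg(np.arctan2(a[1],a[0])),"start",np.rad2deg(np.arctan2(.34358-C[1],.47281-C[0])))
T0=dict(np.load("top0.npz"))["image"]
f=lambda i:cv2.resize(i[140:310,210:380],(400,400),interpolation=2)
cv2.imwrite("pics/d.png",np.hstack([f(T0),f(T["image"])]))
E
```

```text
t 24.80 p [0.2312 0.5199 0.2312] ang 135.9 r 0.2937 F [ 0.4  1.  -0.2] w -0.000 yawz -46.5 xaxis [ 0.003 -0.013 -1.   ]
handle now 74 [0.4727 0.3437 0.1271] [np.float64(197.69), np.float64(302.0)] start [.4728 .3436] (302.05,197.65)
angle 42.49629405141987 start 42.33677269049889
```

View pics/d.png

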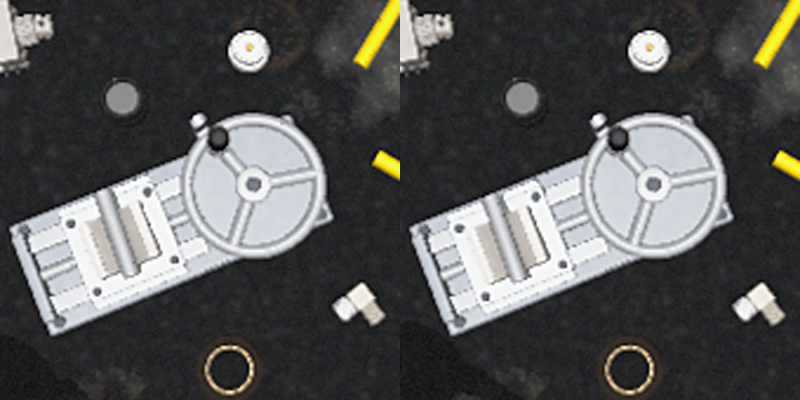

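The right-hand (after) picture shows the handle back at the mark at (618,138). The carriage with V block and pin has moved left by about 12 crop px, roughly 10 mm, and the loupe, load, tape and elbow are unmoved. I hand in.

```bash
python3 -c "
from rig import sign_off;print(sign_off())"
```

```text
the job is handed in; nothing more can be done
None
```

I pushed the wheel one full turn clockwise with the shut fingers, and the handle is back at the white mark. I handed the job in at about 25 s of the 64 s allowed. The handle was never taken between the fingers, and the wheel was never pushed backwards.

**Last checks:**
- **Handle:** the top camera puts it at 42.5°, against 42.3° at the start. The side camera shows it at the same columns as at the start.
- **Carriage:** it fed forward by about 10 mm, with the V block and the pin in its groove. I judged this by eye from the before and after pictures and did not measure it.
- **Other things:** the loupe, load, tape and elbow look unmoved in the same pictures. The arm is parked clear.

**What went wrong or disagreed:**
- **Slip:** in the first 95° or so, the fingers crept toward the inside of the handle. I backed off, re-seated them squarely and turned the tool along with the wheel from there. I re-seated them once more at about 240° to free the last joint.
- **Angle estimates:** on the way, the estimate from finger contact and the one from the camera differed by up to about 6°. At the end they were 2° apart.

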